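# Load the drilling nest, then rock its locating block free

## Robot

A 6-joint arm with a two-finger parallel gripper is mounted at the origin on a cart in front of the work surface, level with it; the furniture and walls round the work are solid. World frame = base frame: x ahead of the robot, y to its left, z up, the work surface at z = 0. Lengths are in m, angles in degrees, forces in N, time in s.
With the tool pointing down it reaches from about 0.35 to 0.85 m from the base axis. Payload 8.1 kg.
Tool frame: the origin (TCP) lies at the very end of the fingers, on their centre line; the grasp point (between the pads) lies 19 mm behind it (grip_depth is the distance from the TCP to the grasp point, in m); z points along the fingers, y is the line along which they close (so a half turn about z gives the same grasp; the last joint's range is limited). The gripper opens to 85 mm and grips with 20 to 120 N. Pads are 22 mm wide; open, the fingers measure 114 mm over their backs; the gripper's body (76 mm by 85 mm) begins 54 mm behind the grasp point. The pads swing forward as they close: fully open they stand 13 mm farther back than shut.
Start: joints at [-78.404, 7.471, 85.268, -0, 87.261, -4.893], TCP at [0.17, -0.575, 0.231] pointing down, gripper open.
Joint ranges: [-169.43, 169.43], [-51.17, 129.36], [1.28, 143.12], [-76.62, 256.62], [0, 156.53], [-152.29, 152.29]. Speed limits (degrees/s): [136.94, 136.94, 159.86, 180, 180, 180].

## Interface

Orientations are given as a 3x3 rotation matrix whose columns are the frame's x, y, z axes.
In Python, from plant import * gives the robot as it stands. The module is installed in compiled form; this text tells all that it offers.
- The arm moves only by the tool step_arm, never from a script. Its argument "motion" is a list of rows, each a list of 7 numbers: the shift along the world's x, y, z in units of 25 mm (1.0 is 25 mm), then the turn, a rotation vector about the world's x, y, z in rad, then the finger opening in mm, from 0 to 85.4. A call has 1 to 10 rows; each row shifts and turns the commanded pose from where the row before left it; what a row does not reach is not made up. A row lasts 1/10 s, in which the tool goes at most 50 mm and 8.59 degrees, less where a joint would pass 70% of its speed; a pose out of reach is approached as far as the arm can. A call is refused whole if a number of a shift passes 1 or a number of a turn 0.15, either way. A call with a gripper value outside its range is refused whole. The fingers move at their own pace and stop on an object; the grip force is fixed at half the most. Time passes only in rows, so rows that do not move let the fingers close. It gives the time, the measured TCP pose, the force, the opening and the grip force at its end, in the units of the state.
- state(): the state, without advancing time (a new reading comes with each control period).
- get_image(name): name is "scene" or "top" or "wrist"; returns a dict with "frame" (420x560x3 uint8, blue, green, red), "z_map" (420x560 float32, m along the optical axis (not along the pixel's ray), 0 where there is no reading), "fx", "fy", "cx", "cy" (pixels), "cam_to_world" (4x4, takes a point from camera to world coordinates); the wrist camera has in their place "mount" (4x4, takes a point from camera to tool coordinates, whose origin is the TCP and whose axes are the flange's). Camera axes: x right, y up, looking along -z (the intrinsics and any distortion apply to the point x, -y, -z); pixel columns grow to the right and rows downward; lengths in m; the calibration is good to about 2 mm. A picture is of the moment at which its call begins: read the wrist's pose just before it.
- close_job(): hands the job in; it is judged then, once.
The state is a dict: "clock": time; "joints": joint angles; "joint_vel": joint speeds; "effort": joint torques, N m; "tool_pos": TCP position; "ee_rot": TCP orientation; "ft_force": force on the tool from outside, world axes, zero at the start; "ft_torque": the same for the moment, N m; "gripper_width": finger opening in m; "finger_force": force on a finger pad.
Only numpy, scipy, OpenCV 4.12 (cv2) and the standard library are available. Lean on these libraries where they do the work, as an engineer would, in place of code of your own. Each camera call takes 0.05 s, during which the arm holds its last target. There are 200 camera calls.

## Task

Seat the small grey casting flat and square in the shallow pocket of the drilling nest and let go of it. Then grip the steel locating block by its stem and rock it free of the two spring catches: first work its left end (as the robot sees it) up past the catch while the right end stays down, then rock it the other way until the right end stands clearly higher than the left, without pulling so hard that the whole nest comes up with it. Lift the block just clear, about 20 mm above the catch towers and upright over its slot, and finish while holding it there; leave the casting seated and everything else on the bench where it is.

Things in the scene. Friction and masses are not known exactly. Their poses are not given: they have to be found in the camera images.
- casting: Small dark grey casting, 0.4 kg, 50 mm tall, upright on the bench left or right of the nest. Origin: centre of its underside, z up. Foot 32 mm along x, 44 mm along y; flat faces at x = +-16 mm. On both, a bright strip at y = +8 to +14, z = 4 to 46 mm stands 3 mm proud (38 mm overall). Best gripped across x at y about -5 mm, z about 36 mm, clear of the strips.
- nest: Aluminium plate 190 x 116 x 10 mm on a fixed steel base plate. Origin: centre of its top face, 18 mm above the bench; x from slot to pocket (away from the robot, turned up to 0.3 rad), y to the left. Held down only by its weight (0.9 kg), it can slide straight up on two dowels (x = 84, y = +-48 mm, tops 10 mm above the plate) but not sideways.
- pocket (a point): Centre of the pocket floor: nest x = +45, y = 0, z = 0 mm, axes as the nest's. Takes the casting with its y axis along the nest's x, either way round: end walls with inner faces 23.5 mm from the centre along x, short side walls (9 mm long) 17.5 mm from it along y, so 1.5 mm clearance each side; all 10 mm high. The strips pass beside the side walls.
- slot (a point): Centre of the slot floor: nest x = -45, y = 0, z = 0 mm, axes as the nest's. Walls 20 mm high along both sides, 1 mm clearance. At y = +-38 to +-54 mm stand catch towers 22 mm high; from each a sprung round nose (radius 5 mm, centre 12.4 mm above the floor, tip at y = +-27 mm) reaches over the block's foot and yields outwards at 8 to 10 N.
- block: Steel locating block, 0.3 kg, foot on the slot floor. Origin: centre of its underside, z up, y along its length (as the nest's). Foot 60 mm long with round beads at its ends, 10 mm high; body 46 mm long up to z = 30 mm, 24 mm thick along x; square stem 24 x 24 mm up to z = 72 mm. Grip the stem across y at z about 54 mm and tilt about x to rock it.
- end_left (a point): Left end of the block: on its underside, 25 mm from its centre along +y. Its height above the slot floor tells how far that end has risen; at about 9 to 12 mm the nose snaps in below the foot and carries that end. Raised by 12 mm about the other end, the block tilts 0.24 rad. The foot has 1 mm of play along y.
- end_right (a point): Right end of the block: on its underside, 25 mm from its centre along -y; works likewise. One end at a time takes roughly 10 N; both at once nearly 20 N, which lifts the nest instead.
- tape: Bystander: black roll of tape, 66 mm across, 19 mm high, lying on the bench on the other side of the nest from the casting. Origin under its centre.
- tin: Bystander: round tin with a green lid, 69 mm across, 33 mm high. Origin under its centre.
- cutters: Bystander: side cutters, 61 x 142 x 12 mm, lying flat. Origin under the centre.
- pen: Bystander: marker pen, 17 x 133 x 17 mm, lying. Origin under the centre.
- wrench: Bystander: flat spanner, 26 x 146 x 6 mm. Origin under the centre.
- bolt_a: Bystander: bolt standing on its head, 36 mm tall. Origin under the head.
- bolt_b: Bystander: smaller bolt standing on its head, 35 mm tall. Origin under the head.
Things that resemble listed ones, but are neither listed nor needed, are in the scene too. What is shaped like the block but orange, pink or red is not meant.

How it is judged (in metres and radians):
On the way, in this order (a step that is already met when the one before it is completed fails the run):
1. the casting stands flat and square on the pocket floor and is let go (horizontal distance between casting and pocket below 0.004 m and z of casting in the frame of nest between -0.002 and 0.002 m and angle between casting's own z axis and vertical below 0.05 rad and angle between the y axis of casting and the x axis of nest, either way round below 0.1 rad and contact force between the fingers and casting below 0.05 N), for 0.3 s.
2. the block's left end is rocked up past its catch (more than 9 mm) while the right end stays down (under 5 mm) (z of end_left in the frame of nest above 0.009 m and z of end_right in the frame of nest below 0.005 m and horizontal distance between block and slot below 0.015 m), for 0.1 s.
3. the block is rocked the other way: its right end is up past its catch (more than 9 mm) and 6 mm or more higher than the left, the left end still less than 18 mm up (((z of end_right in the frame of nest above 0.0065 m and z of end_left in the frame of nest below 0.0035 m) or (z of end_right in the frame of nest above 0.0095 m and z of end_left in the frame of nest below 0.0065 m) or (z of end_right in the frame of nest above 0.0125 m and z of end_left in the frame of nest below 0.0095 m) or (z of end_right in the frame of nest above 0.0155 m and z of end_left in the frame of nest below 0.0125 m) or (z of end_right in the frame of nest above 0.0185 m and z of end_left in the frame of nest below 0.0155 m) or (z of end_right in the frame of nest above 0.0215 m and z of end_left in the frame of nest below 0.0185 m)) and z of end_right in the frame of nest above 0.009 m and horizontal distance between block and slot below 0.015 m), for 0.1 s.
At the end, for the whole second after the job is handed in: Block gripped, still, upright within 8 degrees, underside 27 to 70 mm above the slot floor (towers: 22), within 25 mm sideways of its place, touching neither nest nor casting; nest down; casting untouched, on the pocket floor within 4 mm of its centre, square within 0.1 rad (all of step 1 and z of block in the frame of nest between 0.027 and 0.07 m and horizontal distance between block and slot below 0.025 m and angle between block's own z axis and vertical below 0.15 rad and contact force between the fingers and block above 2 N and contact force between block and nest below 0.05 N and contact force between block and casting below 0.05 N and linear speed of block below 0.02 m/s and height (world z) of nest below 0.0205 m); the arm keeps its last pose, push and grip.
It fails at once if the nest is pulled up more than 8 mm off its base (height (world z) of nest above 0.026 m).
It fails at once if a bystander is moved by more than 30 mm (distance of any of tape, tin, cutters, pen, wrench, bolt_a, bolt_b from where it was at the start of the episode above 0.03 m).
It also fails if it takes over 51 s, if anything falls off the work surface, if the arm or the gripper's body presses on something with over 40 N, if the wrist force passes 120 N, or if a joint passes its speed limit or range.

## Working session

There is one attempt and no reset: what is moved stays moved. The work goes in short steps, Python scripts to look and compute and a tool call to move; the robot and the scene stay as the last step left them, time stands still between calls to the robot, and variables do not carry over. Pictures are saved under pics/ and viewed, at most 11 in all, crops included, and the job is handed in when it is done.

Besides the shell and the picture viewer there is one more tool, called after ">>>" as name(argument=value, ...), one argument or row to a line, values as JSON. step_arm: Moves the arm, as the interface text tells. Its arguments: {"type":"object","properties":{"motion":{"type":"array","items":{"type":"array","items":{"type":"number"}}}},"required":["motion"]}

```bash
mkdir -p pics
python3 - <<'E'
from plant import *
import cv2,numpy as np
s=state();print(s['clock'],s['tool_pos'],s['ee_rot'],s['ft_force'])
for n in("top","scene"):
    d=get_image(n);cv2.imwrite(f"pics/{n}0.png",cv2.resize(d["frame"],(784,588)));np.savez(f"{n}0.npz",**{k:v for k,v in d.items()})
    print(n,d["fx"],d["cx"],d["cy"],np.round(d["cam_to_world"],3).tolist(),d.keys())
E
```

```text
0.0 [ 0.17020756 -0.57476293  0.23022988] [[ 9.58872957e-01  2.83835321e-01 -4.04198931e-04]
 [ 2.83835576e-01 -9.58871192e-01  1.84458667e-03]
 [ 1.35984139e-04 -1.88345031e-03 -9.99998217e-01]] [ 0.34115469  0.12966239 -0.35665871]
top 386.7279687305064 282.52260382286204 204.72655971970133 [[0.03, 0.998, -0.061, 0.511], [-1.0, 0.03, -0.006, 0.065], [-0.005, 0.061, 0.998, 1.014], [0.0, 0.0, 0.0, 1.0]] dict_keys(['frame', 'z_map', 'fx', 'fy', 'cx', 'cy', 'cam_to_world'])
scene 384.7158905644971 284.94196835954943 211.50846548530632 [[0.9, 0.309, -0.307, 0.278], [-0.436, 0.662, -0.61, -0.465], [0.015, 0.683, 0.731, 0.67], [0.0, 0.0, 0.0, 1.0]] dict_keys(['frame', 'z_map', 'fx', 'fy', 'cx', 'cy', 'cam_to_world'])
```

View pics/top0.png

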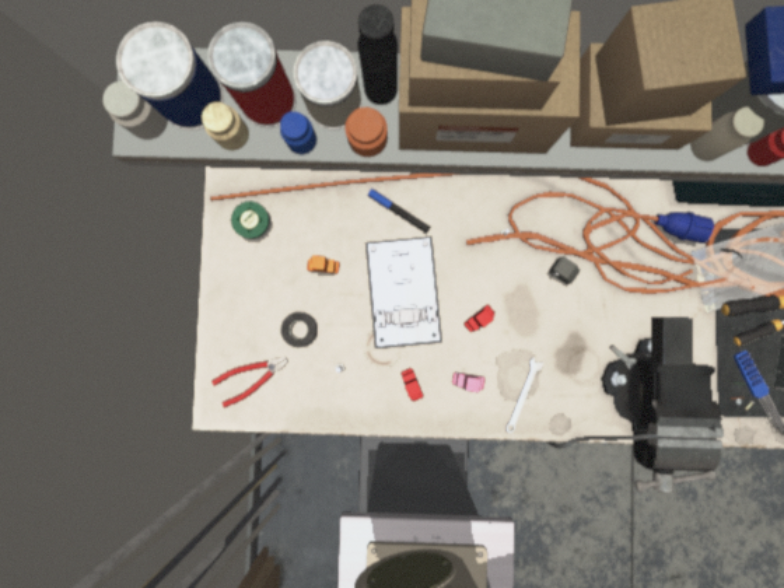

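View pics/scene0.png

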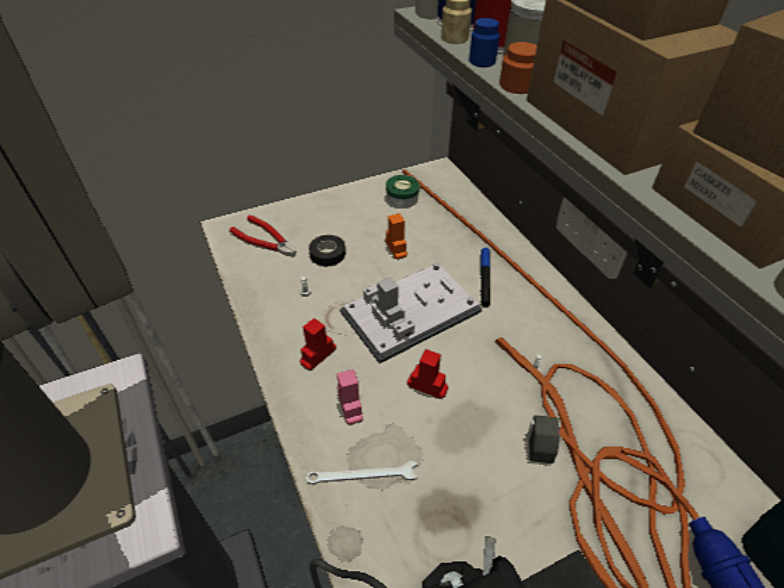

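Top view (784 wide): nest corners at about (367,242), (431,237), (441,341), (376,347), casting at (564,270), and the block stem near (407,315). The orange, pink and red lookalikes stand around the nest.

```bash
cat > h.py <<'E'
import numpy as np,cv2
def cloud(d,T=None):
    T=d["cam_to_world"] if T is None else T
    z=d["z_map"].astype(float);v,u=np.mgrid[:z.shape[0],:z.shape[1]]
    P=np.stack([(u-d["cx"])/d["fx"]*z,-(v-d["cy"])/d["fy"]*z,-z,np.ones_like(z)],-1)@np.asarray(T).T
    P[z<=0]=np.nan
    return P[...,:3]
def rect(p):
    (c,s,a)=cv2.minAreaRect((p[:,:2]*1000).astype(np.float32));return np.round(c,1),np.round(s,1),round(a,1)
def sel(P,c,r,z0,z1):
    m=(np.hypot(P[...,0]-c[0],P[...,1]-c[1])<r)&(P[...,2]>z0)&(P[...,2]<z1);return P[m]
E
python3 - <<'E'
from h import *
D={n:dict(np.load(n+"0.npz")) for n in("top","scene")}
C={n:cloud(d) for n,d in D.items()}
g=lambda u,v:C["top"][int(v/1.4),int(u/1.4)]
for n,p in dict(nest=(404,292),cast=(564,268),stem=(407,314),bench=(470,360),tape=(287,330)).items(): print(n,g(*p).round(4))
c0=g(564,268);n0=g(404,292)
for n in C:
    P=C[n]
    for z0,z1 in((.03,.06),(.042,.058)):
        q=sel(P,c0,.05,z0,z1);print(n,"cast",z0,len(q),rect(q),np.median(q,0).round(4))
    q=sel(P,n0,.15,.012,.022);print(n,"nest",len(q),rect(q),np.median(q[:,2]))
    q=sel(P,n0,.1,.075,.1);print(n,"stem",len(q),q.mean(0) if len(q) else 0, rect(q),np.median(q[:,2]))
E
```

```text
nest [0.5638 0.0567 0.0147]
cast [ 0.613  -0.2269  0.0489]
stem [0.5217 0.0514 0.0888]
bench [ 4.404e-01 -6.950e-02 -4.000e-04]
tape [0.4878 0.2677 0.0194]
top cast 0.03 244 (array([ 611.5, -236. ]), array([45. , 37.4]), 57.3) [ 0.611  -0.232   0.0479]
top cast 0.042 190 (array([ 613.8, -232.6]), array([36.8, 37.1]), 57.3) [ 0.6133 -0.2309  0.0488]
top nest 2767 (array([569.5,  52.9]), array([259.5, 203.9]), 35.9) 0.017700712605276503
top stem 101 [0.51931016 0.05156333 0.08953509] (array([519.3,  51.7]), array([23.5, 23.6]), 11.0) 0.0895634148832396
scene cast 0.03 495 (array([ 608. , -238.6]), array([44.7, 37.4]), 52.4) [ 0.606  -0.2407  0.0466]
scene cast 0.042 328 (array([ 610.2, -235. ]), array([36.3, 36.5]), 52.4) [ 0.6097 -0.2363  0.0482]
scene nest 2539 (array([566.8,  49.6]), array([249.8, 215.1]), 41.3) 0.01710203397144916
scene stem 151 [0.51540436 0.046605   0.08611389] (array([516.8,  50.1]), array([24.8, 26.3]), 5.0) 0.08809496044989962
```

>>> step_arm(
  motion=[
    [0.9,0.7,0,0,0,0,85],
    [0.9,0.7,0,0,0,0,85],
    [0.9,0.7,0,0,0,0,85],
    [0.9,0.7,0,0,0,0,85],
    [0.9,0.7,0,0,0,0,85],
    [0.9,0.7,0,0,0,0,85],
    [0.9,0.7,0,0,0,0,85],
    [0.9,0.7,0,0,0,0,85],
    [0.9,0.7,0,0,0,0,85],
    [0.9,0.7,0,0,0,0,85],
  ],
)

```text
clock: 1.1
tool_pos: [0.396, -0.3993, 0.2308]
ee_rot: [[0.959, 0.284, -0.001], [0.284, -0.959, 0.001], [-0.0, -0.001, -1.0]]
ft_force: [0.4, -0.6, 0.0]
gripper_width: 0.0849
finger_force: 0.0
```

>>> step_arm(
  motion=[
    [0.9,0.7,0,0,0,0,85],
    [0.9,0.7,0,0,0,0,85],
    [0.9,0.7,0,0,0,0,85],
    [0.9,0.7,0,0,0,0,85],
    [0.9,0.7,0,0,0,0,85],
    [0.9,0.7,0,0,0,0,85],
    [0.9,0.7,0,0,0,0,85],
    [0,0,0,0,0,0,85],
    [0,0,0,0,0,0,85],
  ],
)

```text
clock: 2.0
tool_pos: [0.5528, -0.2773, 0.2305]
ee_rot: [[0.958, 0.285, -0.001], [0.285, -0.958, 0.0], [-0.001, -0.001, -1.0]]
ft_force: [0.7, -0.2, 0.2]
gripper_width: 0.0848
finger_force: 0.0
```

```bash
cat >> h.py <<'E'
def wrist(tag):
    from plant import state,get_image
    s=state();d=get_image("wrist");T=np.eye(4);T[:3,:3]=s["ee_rot"];T[:3,3]=s["tool_pos"]
    d["cam_to_world"]=T@np.asarray(d["mount"]);np.savez(tag+".npz",**d)
    cv2.imwrite(f"pics/{tag}.png",d["frame"]);return s,d
E
python3 - <<'E'
from h import *
s,d=wrist("w1");print(s['clock'],s['tool_pos'],s['ee_rot'].round(3) if hasattr(s['ee_rot'],'round') else s['ee_rot'],np.round(d['mount'],3).tolist())
P=cloud(d)
for z0,z1 in((.003,.06),(.04,.058)):
    q=sel(P,(.611,-.234),.05,z0,z1);print(len(q),rect(q),np.median(q,0).round(4))
E
```

```text
2.0 [ 0.55279829 -0.27725494  0.2305394 ] [[ 0.958  0.285 -0.001]
 [ 0.285 -0.958  0.   ]
 [-0.001 -0.001 -1.   ]] [[-0.001, 0.959, 0.283, 0.072], [1.0, 0.001, 0.0, 0.002], [-0.0, 0.283, -0.959, -0.142], [0.0, 0.0, 0.0, 1.0]]
2284 (array([ 630.5, -235.3]), array([72.7, 63.8]), 62.8) [ 0.6197 -0.2395  0.0454]
1321 (array([ 614.1, -236.3]), array([38.2, 37.8]), 56.5) [ 0.6148 -0.236   0.0486]
```

View pics/w1.png

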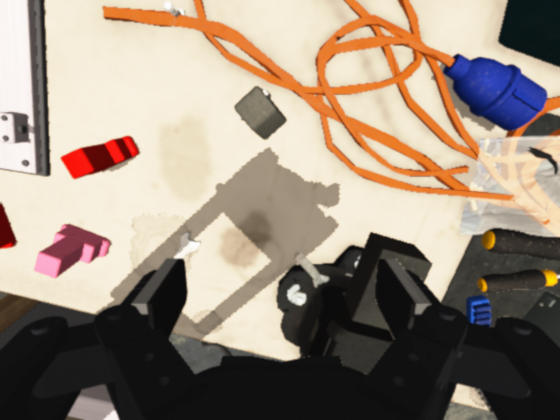

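The casting is at (260,112), with its top face tilted and a bright strip near (265,93). I'll zoom in on it.

Run:
```python
from h import *
d=dict(np.load("w1.npz"));f=d["frame"][80:145,225:295]
cv2.imwrite("pics/w1c.png",cv2.resize(f,None,fx=8,fy=8,interpolation=2))
```

```text
(no output)
```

View pics/w1c.png

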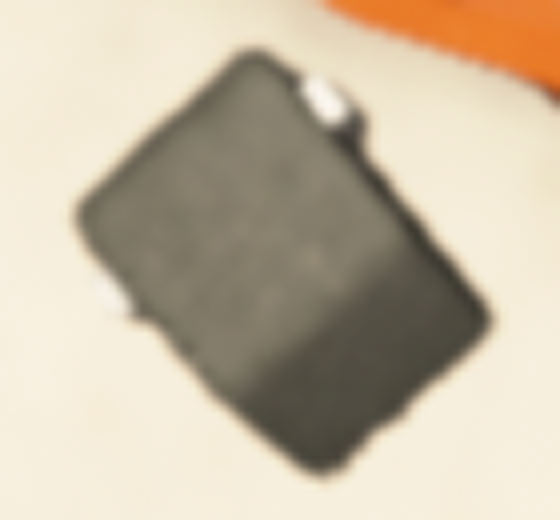

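Run:
```python
from h import *
d=dict(np.load("w1.npz"));T=d["cam_to_world"]
def onz(u,v,z):
    r=T[:3,:3]@np.array([(u-d["cx"])/d["fx"],-(v-d["cy"])/d["fy"],-1]);o=T[:3,3];return o+r*(z-o[2])/r[2]
for n,u,v,z in [("A",250,52,.05),("B",80,215,.05),("C",242,395,.05),("D",405,250,.05),("E",325,475,0.0),("F",492,320,0.0),("sR",328,105,.046),("sL",112,292,.046)]:
    print(n,onz(225+u/8,80+v/8,z).round(4))
P=cloud(d)
q=sel(P,(.611,-.234),.04,.046,.053);print("top",len(q),rect(q),q.mean(0),q[:,2].min(),q[:,2].max())
# nest from this view? + orientation from top
t=dict(np.load("top0.npz"));P=cloud(t)
g=cv2.cvtColor(t["frame"],cv2.COLOR_BGR2HSV)
q=P[(np.abs(P[...,2]-.018)<.004)&(np.abs(P[...,0]-.567)<.12)&(np.abs(P[...,1]-.055)<.09)&(g[...,1]<40)]
q=P[(P[...,2]>.012)&(np.abs(P[...,0]-.567)<.13)&(np.abs(P[...,1]-.055)<.085)&(g[...,1]<30)&(P[...,2]<.025)];print("nest",len(q),rect(q),q[:,2].mean())
```

```text
A [ 0.6356 -0.2301  0.05  ]
B [ 0.6121 -0.2154  0.05  ]
C [ 0.5973 -0.2396  0.05  ]
D [ 0.6193 -0.2539  0.05  ]
E [ 0.586  -0.2509  0.    ]
F [ 0.6131 -0.2675  0.    ]
sR [ 0.6326 -0.2403  0.046 ]
sL [ 0.6043 -0.2209  0.046 ]
top 1106 (array([ 616.5, -235.2]), array([32.6, 34.4]), 56.2) [ 0.61594164 -0.23452741  0.0487731 ] 0.046003881873770136 0.05175843568033789
nest 2734 (array([580.9,  58.9]), array([228.4, 118.2]), 6.1) 0.017811255508649638
```

Working the corners gives a casting origin of about (0.612, -0.240) with its y axis at about 56°. The strips and foot agree. Next I'll turn the tool and hover above it.

>>> step_arm(
  motion=[
    [0.45,0.26,-0.8,0,0,0.138,85],
    [0.45,0.26,-0.8,0,0,0.138,85],
    [0.45,0.26,-0.8,0,0,0.138,85],
    [0.45,0.26,-0.8,0,0,0.138,85],
    [0.45,0.26,-0.8,0,0,0.138,85],
    [0,0,0,0,0,0,85],
    [0,0,0,0,0,0,85],
  ],
)

```text
clock: 2.75
tool_pos: [0.608, -0.246, 0.131]
ee_rot: [[0.562, 0.827, -0.001], [0.827, -0.562, 0.0], [-0.001, -0.001, -1.0]]
ft_force: [-0.7, 0.2, 1.4]
gripper_width: 0.0851
finger_force: 0.0
```

Run:
```python
from h import *
s,d=wrist("w2");P=cloud(d);R=np.array(s['ee_rot']);print(s['tool_pos'],R[:,1])
q=sel(P,(.612,-.240),.04,.046,.053);print("top",len(q),rect(q),q.mean(0),np.median(q[:,2]))
q=sel(P,(.612,-.240),.04,.012,.045);print("side",len(q),rect(q))
f=d["frame"][40:400,80:480];cv2.imwrite("pics/w2c.png",cv2.resize(f,(600,540)))
```

```text
[ 0.60804209 -0.24599353  0.13104132] [ 0.82685707 -0.56241037 -0.00139927]
top 1839 (array([ 616.6, -234.6]), array([32.8, 34.5]), 54.4) [ 0.61607639 -0.23376498  0.0488102 ] 0.04894650689177987
side 737 (array([ 621. , -244.9]), array([45.3, 59.1]), 56.7)
```

View pics/w2c.png

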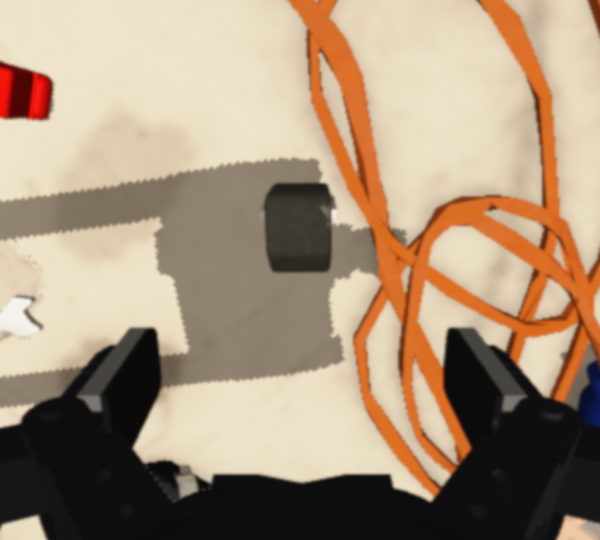

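The casting at about (298,227) is square to the fingers. Descending and gripping.

>>> step_arm(
  motion=[
    [0.09,0.11,-0.9,0,0,0,85],
    [0,0,-0.9,0,0,0,85],
    [0,0,-0.9,0,0,0,85],
    [0,0,-0.9,0,0,0,85],
    [0,0,-0.8,0,0,0,70],
    [0,0,-0.15,0,0,0,50],
    [0,0,0,0,0,0,20],
    [0,0,0,0,0,0,20],
    [0,0,0,0,0,0,20],
    [0,0,0,0,0,0,20],
  ],
)

```text
clock: 3.8
tool_pos: [0.6125, -0.2434, 0.0197]
ee_rot: [[0.559, 0.829, 0.003], [0.829, -0.559, -0.002], [0.0, 0.003, -1.0]]
ft_force: [-0.7, -0.5, 7.0]
gripper_width: 0.0306
finger_force: 60.6
```

>>> step_arm(
  motion=[
    [0,0,0.5,0,0,0,20],
    [0,0,1,0,0,0,20],
    [0,0,1,0,0,0,20],
    [0,0,1,0,0,0,20],
    [0,0.6,1,0,0,-0.145,20],
    [0,1,0.7,0,0,-0.145,20],
    [0,1,0,0,0,-0.145,20],
    [0,1,0,0,0,-0.145,20],
    [0,1,0,0,0,-0.145,20],
    [0,1,0,0,0,-0.145,20],
  ],
)

```text
clock: 4.8
tool_pos: [0.6111, -0.1014, 0.1481]
ee_rot: [[0.995, 0.102, 0.0], [0.102, -0.995, 0.0], [0.0, -0.0, -1.0]]
ft_force: [-0.2, 0.6, -2.6]
gripper_width: 0.0309
finger_force: 59.7
```

>>> step_arm(
  motion=[
    [0,1,0,0,0,0,20],
    [0,0.8,0,0,0,0,20],
    [0,0.3,0,0,0,0,20],
    [0,0,0,0,0,0,20],
    [0,0,0,0,0,0,20],
  ],
)

```text
clock: 5.3
tool_pos: [0.6113, -0.0507, 0.1478]
ee_rot: [[0.994, 0.108, 0.0], [0.108, -0.994, -0.001], [0.0, 0.001, -1.0]]
ft_force: [-0.4, -1.0, -3.5]
gripper_width: 0.0312
finger_force: 59.6
```

Run:
```python
from h import *
s,d=wrist("w3");P=cloud(d);R=np.array(s['ee_rot']);t=np.array(s['tool_pos']);print(s['clock'],t,R.round(3).tolist(),s['gripper_width'],s['finger_force'])
# casting in tool frame
Q=(P-t)@R
m=(abs(Q[...,0])<.05)&(abs(Q[...,1])<.022)&(Q[...,2]>-.06)&(Q[...,2]<.04)
q=Q[m];
for z0 in np.arange(-.05,.04,.01):
    k=q[(q[:,2]>=z0)&(q[:,2]<z0+.01)]
    if len(k)>5: print(round(z0,3),len(k),np.percentile(k[:,:2],[2,50,98],axis=0).round(4).tolist())
q=sel(P,(.5185,.051),.04,.08,.1);print("stem",len(q),rect(q) if len(q) else 0)
q=sel(P,(.607,.06),.04,.024,.034);print("pocketwalls",len(q),rect(q) if len(q) else 0)
q=sel(P,(.563,.056),.13,.012,.024);print("plate",len(q),rect(q),np.median(q[:,2]))
cv2.imwrite("pics/w3.png",d["frame"])
```

```text
5.3 [ 0.61131401 -0.05072831  0.14776778] [[0.994, 0.108, 0.0], [0.108, -0.994, -0.001], [0.0, 0.001, -1.0]] 0.031169271815551985 59.62533464189619
-0.05 647 [[-0.0051, -0.0217], [0.0126, -0.0159], [0.0144, 0.0217]]
-0.04 2600 [[-0.009, -0.0192], [0.0099, -0.0039], [0.0218, 0.0204]]
-0.03 5451 [[-0.0053, -0.0171], [0.0133, 0.0027], [0.026, 0.0193]]
-0.02 779 [[-0.0143, -0.0202], [0.0259, -0.0002], [0.0264, 0.0193]]
-0.01 555 [[0.0119, -0.0197], [0.0261, -0.0003], [0.0266, 0.0188]]
0.0 453 [[0.0181, -0.0177], [0.0263, -0.0003], [0.0268, 0.0184]]
0.01 181 [[0.0182, -0.018], [0.0263, 0.0001], [0.0267, 0.0185]]
stem 68 (array([531.4,  58.3]), array([2.5, 7.8]), 24.2)
pocketwalls 712 (array([609.7,  60.1]), array([59.1, 47.1]), 7.4)
plate 18119 (array([583.5,  56.7]), array([210.1, 116.8]), 6.9) 0.017698349859749607
```

View pics/w3.png

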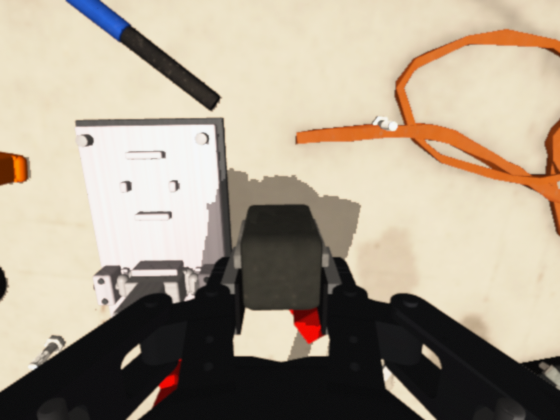

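Pocket walls are at about (146,185) and the dowels at (84,140) and (203,139). The casting hangs square in the fingers. Next I'll refine the nest pose.

Run:
```python
from h import *
d=dict(np.load("w3.npz"));P=cloud(d);f=d["frame"].astype(int)
def win(u0,u1,v0,v1,z0,z1):
    p=P[v0:v1,u0:u1].reshape(-1,3);return p[(p[:,2]>z0)&(p[:,2]<z1)]
for n,w in dict(dL=(70,100,125,155),dR=(190,215,125,155),end=(120,170,145,165),near=(128,180,205,225),sL=(115,135,175,200),sR=(165,185,175,200)).items():
    q=win(*w,.025,.034);print(n,len(q),q.mean(0).round(4),rect(q))
q=win(60,240,100,262,.015,.0205);print("plate",len(q))
# far, left, right edges: per-slice extremes in rotated frame
for yaw in(6,6.5,7,7.5):
    c,s=np.cos(np.radians(yaw)),np.sin(np.radians(yaw));L=(q[:,:2]-[.563,.056])@np.array([[c,-s],[s,c]])
    xs=np.linspace(-.02,.09,8);print(yaw,"R",[round(L[(abs(L[:,0]-x)<.006),1].min()*1e3,1) for x in xs],"L",[round(L[(abs(L[:,0]-x)<.006),1].max()*1e3,1) for x in xs],"far",[round(L[(abs(L[:,1]-y)<.006),0].max()*1e3,1) for y in np.linspace(-.045,.05,6)])
```

```text
dL 134 [0.6429 0.1118 0.0274] (array([642.8, 112.2]), array([8.8, 9.6]), 3.1)
dR 118 [0.6545 0.0169 0.0276] (array([654.6,  17.2]), array([8.8, 9.4]), 5.6)
end 268 [0.6363 0.0632 0.0275] (array([636. ,  63.1]), array([ 6., 30.]), 6.9)
near 245 [0.584  0.0567 0.0273] (array([583.7,  56.9]), array([ 6.3, 29.9]), 6.2)
sL 80 [0.6076 0.0799 0.0272] (array([607.5,  80.2]), array([8.6, 6.4]), 13.3)
sR 77 [0.6129 0.0395 0.0273] (array([612.6,  39.9]), array([8.6, 6.1]), 8.1)
plate 16910
6 R [np.float64(-59.9), np.float64(-59.8), np.float64(-59.6), np.float64(-59.5), np.float64(-58.9), np.float64(-58.7), np.float64(-58.5), np.float64(-58.2)] L [np.float64(55.8), np.float64(56.3), np.float64(56.6), np.float64(56.7), np.float64(57.3), np.float64(57.5), np.float64(57.7), np.float64(58.2)] far [np.float64(116.7), np.float64(97.1), np.float64(97.0), np.float64(96.9), np.float64(96.2), np.float64(96.2)]
6.5 R [np.float64(-59.7), np.float64(-59.7), np.float64(-59.7), np.float64(-59.7), np.float64(-59.2), np.float64(-59.2), np.float64(-59.1), np.float64(-59.0)] L [np.float64(56.0), np.float64(56.3), 
[... 356 characters left out ...]
), np.float64(-59.8)] L [np.float64(56.2), np.float64(56.4), np.float64(56.4), np.float64(56.2), np.float64(56.5), np.float64(56.6), np.float64(56.3), np.float64(56.5)] far [np.float64(96.4), np.float64(96.7), np.float64(96.9), np.float64(96.5), np.float64(96.8), np.float64(96.9)]
7.5 R [np.float64(-59.3), np.float64(-59.6), np.float64(-59.8), np.float64(-60.1), np.float64(-60.0), np.float64(-60.2), np.float64(-60.4), np.float64(-60.6)] L [np.float64(56.4), np.float64(56.5), np.float64(56.3), np.float64(56.0), np.float64(56.1), np.float64(56.1), np.float64(55.7), np.float64(55.7)] far [np.float64(96.0), np.float64(96.5), np.float64(96.9), np.float64(96.6), np.float64(97.1), np.float64(97.4)]
```

>>> step_arm(
  motion=[
    [-0.05,0.88,0,0,0,0.014,20],
    [-0.05,0.88,0,0,0,0,20],
    [-0.05,0.88,0,0,0,0,20],
    [-0.05,0.88,0,0,0,0,20],
    [-0.03,0.88,0,0,0,0,20],
    [0,0,-0.8,0,0,0,20],
    [0,0,-0.9,0,0,0,20],
    [0,0,-0.9,0,0,0,20],
    [0,0,-0.8,0,0,0,20],
    [0,0,0,0,0,0,20],
  ],
)

```text
clock: 6.35
tool_pos: [0.6029, 0.0588, 0.0588]
ee_rot: [[0.993, 0.12, -0.007], [0.12, -0.993, -0.0], [-0.007, -0.0, -1.0]]
ft_force: [-0.6, 0.1, -3.8]
gripper_width: 0.0314
finger_force: 59.7
```

>>> step_arm(
  motion=[
    [0,0,0,0,0,0,20],
    [0,0,0,0,0,0,20],
  ],
)

```text
clock: 6.55
tool_pos: [0.6069, 0.0594, 0.0643]
ee_rot: [[0.993, 0.121, 0.002], [0.121, -0.993, -0.0], [0.002, 0.0, -1.0]]
ft_force: [-0.4, 0.3, -2.5]
gripper_width: 0.0313
finger_force: 59.8
```

```bash
cat > m.py <<'E'
from h import *
import sys
s,d=wrist(sys.argv[1]);P=cloud(d);R=np.array(s['ee_rot']);t=np.array(s['tool_pos']);print(s['clock'],t,R[:,0].round(4),R[:,2].round(4),s['ft_force'].round(1))
Q=(P-t)@R; c,sn=np.cos(np.radians(7)),np.sin(np.radians(7))
N=(P-[.61,.06,.018])@np.array([[c,-sn,0],[sn,c,0],[0,0,1]])
def b(x0,x1,y0,y1,z0,z1):
    m=(N[...,0]>x0)&(N[...,0]<x1)&(N[...,1]>y0)&(N[...,1]<y1)&(N[...,2]>z0)&(N[...,2]<z1);return N[m]
for n,w in dict(end=(.021,.034,-.018,.018,.0075,.0125),dL=(.03,.05,.04,.056,.007,.013),dR=(.03,.05,-.056,-.04,.007,.013),sL=(-.008,.008,.014,.027,.007,.0125),sR=(-.008,.008,-.027,-.014,.007,.0125)).items():
    q=b(*w);print(n,len(q),(q.mean(0)*1e3).round(1) if len(q) else '',*(rect(q) if len(q)>4 else ''))
q=b(.012,.032,-.012,.012,.014,.06);print("castface",len(q),np.percentile(q*1e3,[2,50,98],axis=0).round(1).tolist())
q=b(-.03,.03,-.024,.024,.014,.05);h=np.histogram(q[:,2],8)
q=q[q[:,0]>.006];print("cast strips/width",np.percentile(q[:,1]*1e3,[.5,2,50,98,99.5]).round(1))
E
python3 m.py w4
```

```text
6.55 [0.60685507 0.05944375 0.06429249] [0.9927 0.1209 0.0025] [ 0.0025 -0.     -1.    ] [-0.4  0.3 -2.5]
end 552 [26.5  0.2  9.4] [26.3  0.3] [29.4  6.4] 89.8
dL 250 [38.9 47.7  9.5] [38.8 48. ] [9.3 9.5] 81.4
dR 245 [ 39.  -47.3   9.6] [ 38.8 -47.4] [9.2 9.4] 42.6
sL 9 [ 2.9 23.   8.8] [ 2.8 22.9] [0.7 3.5] 87.9
sR 0 
castface 1031 [[22.5, -11.5, 32.8], [23.0, 0.0, 47.8], [23.5, 11.5, 59.5]]
cast strips/width [-19.2 -18.7  -0.3  17.5  18.1]
```

View pics/w4.png

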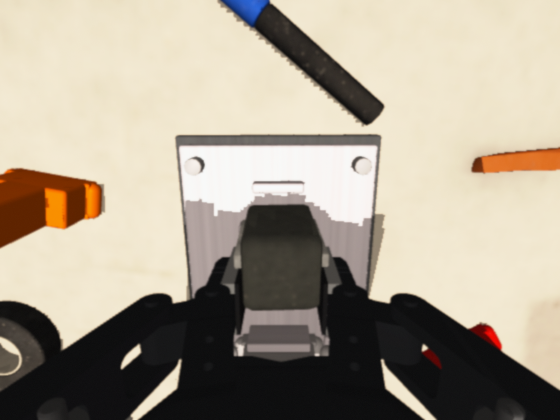

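>>> step_arm(
  motion=[
    [0,0,-0.2,0,0,0,20],
    [0,0,0,0,0,0,20],
    [0,0,0,0,0,0,20],
    [0,0,0,0,0,0,20],
  ],
)

```text
clock: 7.0
tool_pos: [0.6056, 0.06, 0.0577]
ee_rot: [[0.993, 0.122, 0.0], [0.122, -0.993, -0.0], [0.0, 0.0, -1.0]]
ft_force: [0.3, -0.2, -3.5]
gripper_width: 0.0311
finger_force: 59.8
```

```bash
python3 m.py w5
```

```text
7.0 [0.60558094 0.05998396 0.05765131] [9.926e-01 1.216e-01 1.000e-04] [ 1.e-04 -0.e+00 -1.e+00] [ 0.3 -0.2 -3.5]
end 556 [26.7  0.3  9.4] [26.6  0.3] [ 5.9 29.4] 0.0
dL 263 [38.9 47.8  9.4] [38.8 48. ] [9.3 9.4] 42.6
dR 267 [ 39.  -47.4   9.5] [ 38.8 -47.5] [9.4 9.5] 73.8
sL 10 [ 2.6 23.2  8.4] [ 2.3 23.3] [0.7 3.8] 70.7
sR 7 [  3.5 -22.5   8.7] [  3.6 -22.5] [2.5 0.6] 23.4
castface 1380 [[21.2, -11.6, 26.2], [21.8, -0.1, 45.4], [22.3, 11.6, 59.5]]
cast strips/width [-22.3 -18.6   0.4  18.6  20.8]
```

>>> step_arm(
  motion=[
    [0.01,0.01,-0.2,0,0,0,20],
    [0,0,-0.2,0,0,0,20],
    [0,0,-0.15,0,0,0,20],
    [0,0,-0.1,0,0,0,20],
    [0,0,-0.07,0,0,0,20],
    [0,0,0,0,0,0,20],
    [0,0,0,0,0,0,20],
  ],
)

```text
clock: 7.75
tool_pos: [0.6059, 0.0602, 0.0396]
ee_rot: [[0.993, 0.122, 0.0], [0.122, -0.993, 0.0], [0.0, -0.0, -1.0]]
ft_force: [-0.2, 0.0, -3.3]
gripper_width: 0.0314
finger_force: 59.8
```

>>> step_arm(
  motion=[
    [0,0,-0.05,0,0,0,20],
    [0,0,-0.04,0,0,0,20],
    [0,0,0,0,0,0,20],
    [0,0,0,0,0,0,20],
  ],
)

```text
clock: 8.15
tool_pos: [0.6062, 0.0602, 0.0377]
ee_rot: [[0.993, 0.122, 0.001], [0.122, -0.993, 0.0], [0.001, 0.0, -1.0]]
ft_force: [-0.6, -0.3, -0.5]
gripper_width: 0.0309
finger_force: 60.3
```

>>> step_arm(
  motion=[
    [0,0,-0.03,0,0,0,20],
    [0,0,0,0,0,0,20],
    [0,0,0,0,0,0,38],
    [0,0,0,0,0,0,50],
    [0,0,0,0,0,0,60],
    [0,0,0,0,0,0,60],
    [0,0,0.5,0,0,0,60],
    [0,0,1,0,0,0,60],
    [0,0,1,0,0,0,60],
    [0,0,1,0,0,0,60],
  ],
)

```text
clock: 9.15
tool_pos: [0.6059, 0.0602, 0.1259]
ee_rot: [[0.993, 0.121, 0.001], [0.121, -0.993, 0.0], [0.001, 0.0, -1.0]]
ft_force: [-0.1, 0.9, 0.8]
gripper_width: 0.0597
finger_force: 0.0
```

>>> step_arm(
  motion=[
    [-0.3,0,0.6,0,0,0,85],
    [-1,-0.1,0,0,0,0,85],
    [-0.8,-0.1,0,0,0,0,85],
    [-0.5,0,0,0,0,0,85],
    [0,0,0,0,0,0,85],
    [0,0,0,0,0,0,85],
  ],
)

```text
clock: 9.75
tool_pos: [0.5414, 0.0552, 0.1401]
ee_rot: [[0.993, 0.121, 0.002], [0.121, -0.993, 0.0], [0.002, 0.0, -1.0]]
ft_force: [0.2, -0.4, 0.7]
gripper_width: 0.0853
finger_force: 0.0
```

```bash
cat > m2.py <<'E'
from h import *
import sys
s,d=wrist(sys.argv[1]);P=cloud(d);R=np.array(s['ee_rot']);t=np.array(s['tool_pos']);print(s['clock'],t,R[:,0].round(4),R[:,2].round(4),s['ft_force'].round(1))
c,sn=np.cos(np.radians(7)),np.sin(np.radians(7))
N=((P-[.61,.06,.018])@np.array([[c,-sn,0],[sn,c,0],[0,0,1]])+[.045,0,0])*1e3
def b(x0,x1,y0,y1,z0,z1):
    m=(N[...,0]>x0)&(N[...,0]<x1)&(N[...,1]>y0)&(N[...,1]<y1)&(N[...,2]>z0)&(N[...,2]<z1);return N[m]
def r(q):
    (a,e,g)=cv2.minAreaRect(q[:,:2].astype(np.float32));return np.round(a,1),np.round(e,1),round(g,1)
for n,w in dict(casttop=(15,75,-30,30,46,54),castface=(62,72,-12,12,14,45),stemtop=(-65,-25,-30,30,66,78),stemface=(-40,-25,-8,8,35,68),dL=(75,95,40,56,7,13),dR=(75,95,-56,-40,7,13),end=(66,79,-18,18,7.5,12.5),towL=(-70,-20,36,57,18,25),towR=(-70,-20,-57,-36,18,25)).items():
    q=b(*w);print(n,len(q),(np.median(q,0)).round(1) if len(q) else '',*(r(q) if len(q)>4 else ''))
E
python3 m2.py w6
```

```text
9.75 [0.5414453  0.05519771 0.14008354] [0.9926 0.1215 0.0017] [ 0.0017  0.     -1.    ] [ 0.2 -0.4  0.7]
casttop 2518 [53.   1.2 49. ] [52.7  1.2] [35.3 33.2] 87.0
castface 11 [68.9  5.7 44.6] [68.6  0.6] [21.7  0.7] 90.0
stemtop 1279 [-43.2   0.1  71.5] [-44.7   0.1] [23.9 24.3] 89.6
stemface 384 [-33.3  -0.1  53.2] [-33.3   0. ] [15.9  1.3] 89.6
dL 157 [83.6 47.9  9.7] [83.5 48.2] [9.3 9.3] 41.7
dR 158 [ 83.5 -47.6   9.6] [ 83.5 -47.7] [9.2 9.6] 43.9
end 80 [73.1 -0.   9.7] [73.1 -0. ] [28.9  1. ] 89.9
towL 710 [-44.1  45.6  21.6] [-45.1  46.2] [30.  16.4] 0.6
towR 692 [-43.9 -45.3  21.7] [-44.5 -45.7] [29.3 16.1] 0.5
```

View pics/w6.png

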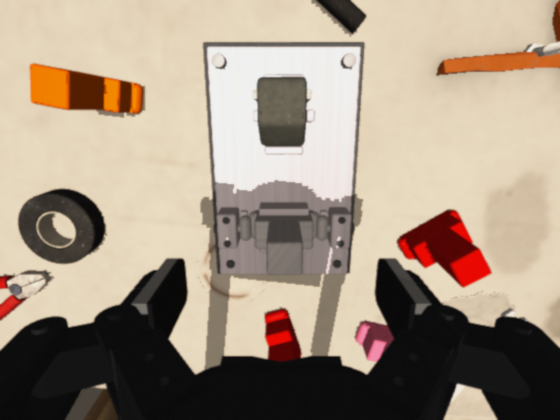

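The casting is in the pocket at (282,110), slightly rotated. I'll check its tilt and exact position before going on.

```bash
cat > m3.py <<'E'
import sys;sys.argv=["m2.py",sys.argv[1]]
exec(open("m2.py").read())
q=b(30,75,-14,16,44,56);A=np.c_[q[:,:2]-[50,0],np.ones(len(q))];k=np.linalg.lstsq(A,q[:,2],rcond=None)[0];print("plane",k.round(4))
for y in(-10,-5,0,5,10):
    e=q[abs(q[:,1]-y)<1.5];print(y,e[:,0].min().round(1),e[:,0].max().round(1),end=' | ')
for x in(40,45,50,55,60,65):
    e=q[abs(q[:,0]-x)<1.5];print(x,e[:,1].min().round(1),e[:,1].max().round(1),end=' | ')
f=d["frame"][60:170,225:340];cv2.imwrite("pics/"+sys.argv[1]+"c.png",cv2.resize(f,None,fx=5,fy=5,interpolation=2))
E
python3 m3.py w7
```

```text
9.8 [0.54161807 0.0551469  0.13986233] [0.9926 0.1215 0.0014] [ 0.0014 -0.     -1.    ] [-0.1  0.2 -0.1]
casttop 2500 [53.1  1.2 48.9] [52.5  1. ] [33.  32.7] 89.9
castface 26 [69.   3.  44.4] [68.8  0.2] [23.5  0.7] 89.9
stemtop 1290 [-43.4   0.   71.4] [-45.   0.] [23.8 24.6] 89.4
stemface 389 [-33.3  -0.1  53. ] [-33.3  -0. ] [16.   1.4] 89.8
dL 161 [83.4 48.   9.5] [83.6 48.1] [9.5 9.2] 44.3
dR 159 [ 83.4 -47.5   9.5] [ 83.5 -47.6] [9.1 9.4] 44.2
end 79 [73.  -0.5  9.7] [73.2 -0.2] [28.8  1.5] 88.4
towL 701 [-44.1  45.6  21.5] [-44.8  46.1] [16.1 29.6] 90.0
towR 701 [-44.2 -45.2  21.6] [-45.  -45.7] [29.9 16.1] 0.7
plane [ 1.00000e-04 -1.31000e-02  4.86491e+01]
-10 34.1 69.0 | -5 34.8 69.1 | 0 34.8 69.1 | 5 34.9 69.1 | 10 34.8 69.1 | 40 -14.0 15.6 | 45 -13.8 16.0 | 50 -13.7 15.9 | 55 -13.6 15.8 | 60 -13.4 15.8 | 65 -13.4 15.6 |
```

View pics/w7c.png

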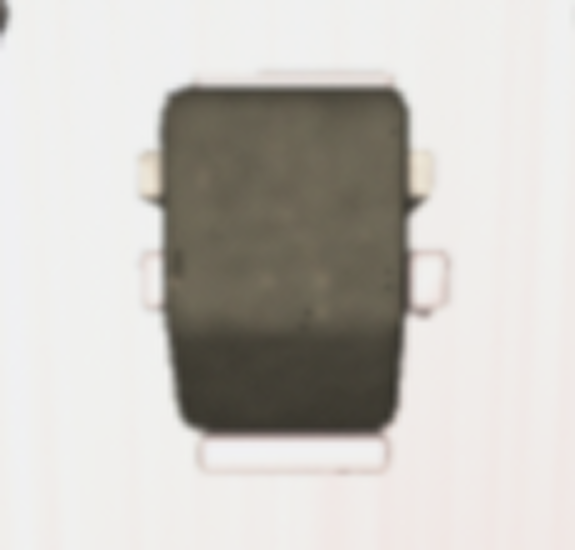

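The casting is seated: level, square and at the right height. Its small sideways offset is within the clearance. Next is the block stem at (285,240).

>>> step_arm(
  motion=[
    [-0.42,-0.12,-0.3,0,0,0,85],
    [-0.42,-0.12,-0.4,0,0,0,85],
    [0,0,-0.8,0,0,0,85],
    [0,0,-0.8,0,0,0,85],
    [0,0,-0.8,0,0,0,70],
    [0,0,-0.4,0,0,0,50],
    [0,0,0,0,0,0,50],
    [0,0,0,0,0,0,50],
    [0,0,0,0,0,0,50],
  ],
)

```text
clock: 10.75
tool_pos: [0.521, 0.0492, 0.0528]
ee_rot: [[0.993, 0.122, 0.002], [0.122, -0.993, 0.0], [0.002, 0.0, -1.0]]
ft_force: [-0.8, -0.5, 1.1]
gripper_width: 0.0497
finger_force: 0.0
```

Run:
```python
from h import *
from plant import state
s=state();print(s['tool_pos'],np.array(s['ee_rot']).round(4).tolist(),s['gripper_width'])
t=np.array(s['tool_pos'])-[.5207,.049,.018];c,sn=np.cos(.1222),np.sin(.1222)
print("TCP in slot frame",(t[0]*c+t[1]*sn)*1e3,(-t[0]*sn+t[1]*c)*1e3,t[2]*1e3)
```

```text
[0.5209558  0.04920883 0.05283804] [[0.9926, 0.1215, 0.002], [0.1215, -0.9926, 0.0], [0.002, 0.0002, -1.0]] 0.049701656191324266
TCP in slot frame 0.2793471160750694 0.1760916515120331 34.83803942951974
```

>>> step_arm(
  motion=[
    [0,0,0,0,0,0,30],
    [0,0,0,0,0,0,10],
    [0,0,0,0,0,0,10],
    [0,0,0,0,0,0,10],
    [0,0,0,0,0,0,10],
  ],
)

```text
clock: 11.25
tool_pos: [0.5205, 0.0495, 0.0525]
ee_rot: [[0.993, 0.122, 0.002], [0.122, -0.993, 0.0], [0.002, -0.0, -1.0]]
ft_force: [-1.0, 2.0, 5.8]
gripper_width: 0.0234
finger_force: 58.6
```

>>> step_arm(
  motion=[
    [0.009,-0.072,0.018,0.0595,0.0073,0,10],
    [0.009,-0.075,0.053,0.0595,0.0073,0,10],
    [0,0,0,0,0,0,10],
    [0,0,0,0,0,0,10],
    [0,0,0,0,0,0,10],
  ],
)

```text
clock: 11.75
tool_pos: [0.5216, 0.0454, 0.055]
ee_rot: [[0.993, 0.121, -0.012], [0.121, -0.985, 0.119], [0.003, -0.119, -0.993]]
ft_force: [-0.8, 1.2, 9.4]
gripper_width: 0.0233
finger_force: 60.1
```

```bash
cat > m4.py <<'E'
from h import *
from plant import get_image,state
import sys
s=state();R=np.array(s['ee_rot']);a=np.radians(7);nx=np.array([np.cos(a),np.sin(a),0]);ny=np.array([-nx[1],nx[0],0])
B=np.c_[nx,ny,[0,0,1]].T
t=B@(np.array(s['tool_pos'])-[.5207,.049,.018])*1e3
up=B@-R[:,2];th=np.arctan2(-up[1],up[2])
# block geometry if rigid in grip since (0.3,0.5,34.5)
off=np.array([0.2,0.5,34.5]);p=lambda y,z:np.array([t[1]+(y-off[1])*np.cos(th)-(z-off[2])*np.sin(th),t[2]+(y-off[1])*np.sin(th)+(z-off[2])*np.cos(th)])
print("tilt",th.round(3),"tcp",t.round(2),"L",p(25,0).round(1),"R",p(-25,0).round(1),"f",(B@s['ft_force']).round(1),"m",(B@s['ft_torque']).round(2),"w",s['gripper_width'],s['clock'])
if len(sys.argv)>1:
  d=get_image("scene");P=cloud(d)
  N=(P-[.5207,.049,.018])@B.T*1e3
  m=(abs(N[...,0]+0)<60)
  np.savez(sys.argv[1]+".npz",**d)
  f=d["frame"][150:290,200:380];cv2.imwrite("pics/"+sys.argv[1]+".png",cv2.resize(f,None,fx=4,fy=4,interpolation=2))
  # plate height check
  q=N[(N[...,0]>40)&(N[...,0]<60)&(abs(N[...,1])<50)&(abs(N[...,2])<10)];print("plate z",np.median(q[:,2]) if len(q) else None)
E
python3 m4.py
```

```text
tilt 0.12 tcp [ 0.47 -3.7  36.99] L [24.7  5.7] R [-24.9  -0.3] f [-0.7  1.3  9.4] m [ 0.22  0.26 -0.02] w 0.023289019397816375 11.75
```

>>> step_arm(
  motion=[
    [0.01,-0.079,0.049,0.0595,0.0073,0,10],
    [0.01,-0.081,0.044,0.0595,0.0073,0,10],
    [0,0,0,0,0,0,10],
    [0,0,0,0,0,0,10],
    [0,0,0,0,0,0,10],
  ],
)

```text
clock: 12.25
tool_pos: [0.5221, 0.0416, 0.0573]
ee_rot: [[0.993, 0.118, -0.026], [0.121, -0.964, 0.236], [0.003, -0.238, -0.971]]
ft_force: [-1.2, 2.4, 9.4]
gripper_width: 0.0233
finger_force: 60.8
```

```bash
python3 m4.py s1
```

```text
tilt 0.24 tcp [ 0.47 -7.55 39.29] L [24.4 11.6] R [-24.1  -0.3] f [-0.9  2.5  9.4] m [0.47 0.17 0.01] w 0.023252837145671532 12.25
plate z -0.9331292866311784
```

View pics/s1.png

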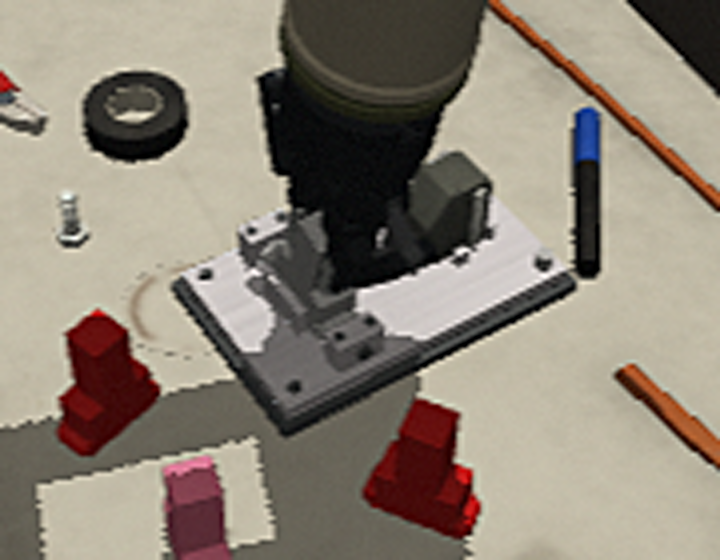

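The block is tilted, left end up at (300,275), and the nest is down. One more increment should make sure the left nose snaps under.

>>> step_arm(
  motion=[
    [0.01,-0.084,0.039,0.0595,0.0073,0,10],
    [0,0,0,0,0,0,10],
    [0,0,0,0,0,0,10],
    [0,0,0,0,0,0,10],
  ],
)

```text
clock: 12.7
tool_pos: [0.5223, 0.0394, 0.0583]
ee_rot: [[0.993, 0.117, -0.033], [0.121, -0.948, 0.294], [0.002, -0.295, -0.955]]
ft_force: [-1.1, 2.3, 8.8]
gripper_width: 0.0234
finger_force: 60.9
```

```bash
python3 m4.py
```

```text
tilt 0.3 tcp [ 0.43 -9.69 40.25] L [23.9 14.5] R [-23.9  -0.2] f [-0.9  2.4  8.8] m [0.51 0.1  0.01] w 0.023354164867923858 12.7
```

>>> step_arm(
  motion=[
    [-0.013,0.107,0.023,-0.0595,-0.0073,0,10],
    [0,0,0,0,0,0,10],
    [-0.013,0.104,0.112,-0.0794,-0.0098,0,10],
    [0,0,0,0,0,0,10],
    [0,0,0,0,0,0,10],
    [0,0,0,0,0,0,10],
  ],
)

```text
clock: 13.3
tool_pos: [0.5203, 0.0446, 0.06]
ee_rot: [[0.993, 0.12, -0.02], [0.122, -0.98, 0.16], [-0.0, -0.161, -0.987]]
ft_force: [0.7, 0.8, -0.2]
gripper_width: 0.0236
finger_force: 61.2
```

```bash
python3 m4.py
```

```text
tilt 0.162 tcp [-0.92 -4.3  41.99] L [25.4 11.9] R [-23.9   3.8] f [ 0.7  0.7 -0.2] m [ 0.52 -0.06  0.09] w 0.023621435862492227 13.3
```

>>> step_arm(
  motion=[
    [-0.012,0.1,0.11,-0.0794,-0.0098,0,10],
    [0,0,0,0,0,0,10],
    [0,0,0,0,0,0,10],
    [0,0,0,0,0,0,10],
  ],
)

```text
clock: 13.7
tool_pos: [0.5204, 0.047, 0.0633]
ee_rot: [[0.993, 0.121, -0.009], [0.121, -0.989, 0.081], [0.001, -0.081, -0.997]]
ft_force: [-0.4, 2.1, 5.7]
gripper_width: 0.0233
finger_force: 61.9
```

```bash
python3 m4.py
```

```text
tilt 0.082 tcp [-0.5  -1.96 45.29] L [25.3 12.9] R [-24.6   8.8] f [-0.1  2.1  5.7] m [0.63 0.15 0.03] w 0.02334561948255821 13.7
```

>>> step_arm(
  motion=[
    [-0.012,0.094,0.086,-0.0794,-0.0098,0,10],
    [0,0,0,0,0,0,10],
    [0,0,0,0,0,0,10],
  ],
)

```text
clock: 14.0
tool_pos: [0.5203, 0.0495, 0.0658]
ee_rot: [[0.993, 0.122, 0.001], [0.122, -0.993, 0.001], [0.001, -0.001, -1.0]]
ft_force: [-2.2, 2.8, 8.7]
gripper_width: 0.0232
finger_force: 62.6
```

```bash
python3 m4.py
```

```text
tilt 0.001 tcp [-0.32  0.52 47.84] L [25.1 13.4] R [-24.9  13.3] f [-1.9  3.1  8.7] m [0.59 0.34 0.07] w 0.023228843383731587 14.0
```

Both ends are at about 13 mm and the push is still downward. Continuing the rock to the other side.

>>> step_arm(
  motion=[
    [-0.011,0.093,0.067,-0.0794,-0.0098,0,10],
    [0,0,0,0,0,0,10],
    [-0.011,0.09,0.058,-0.0794,-0.0098,0,10],
    [0,0,0,0,0,0,10],
    [0,0,0,0,0,0,10],
    [0,0,0,0,0,0,10],
  ],
)

```text
clock: 14.6
tool_pos: [0.5191, 0.0531, 0.0676]
ee_rot: [[0.993, 0.12, 0.018], [0.122, -0.98, -0.157], [-0.001, 0.158, -0.987]]
ft_force: [2.3, -3.7, -0.9]
gripper_width: 0.0239
finger_force: 61.3
```

```bash
python3 m4.py
```

```text
tilt -0.158 tcp [-1.05  4.26 49.65] L [23.  11.7] R [-26.4  19.6] f [ 1.8 -4.  -0.9] m [-0.57 -0.24  0.06] w 0.023856184786621548 14.6
```

>>> step_arm(
  motion=[
    [-0.008,0.068,0.037,-0.0595,-0.0073,0,10],
    [0,0,0,0,0,0,10],
    [0,0,0,0,0,0,10],
    [0,0,0,0,0,0,10],
  ],
)

```text
clock: 15.0
tool_pos: [0.5189, 0.0551, 0.0686]
ee_rot: [[0.993, 0.119, 0.026], [0.122, -0.969, -0.215], [-0.001, 0.217, -0.976]]
ft_force: [1.6, -4.9, -2.3]
gripper_width: 0.0231
finger_force: 61.3
```

```bash
python3 m4.py s2
```

```text
tilt -0.218 tcp [-1.09  6.25 50.61] L [22.7 11.6] R [-26.1  22.5] f [ 0.9 -5.  -2.3] m [-0.73 -0.28  0.08] w 0.023097371586978183 15.0
plate z -0.7875136247642405
```

View pics/s2.png

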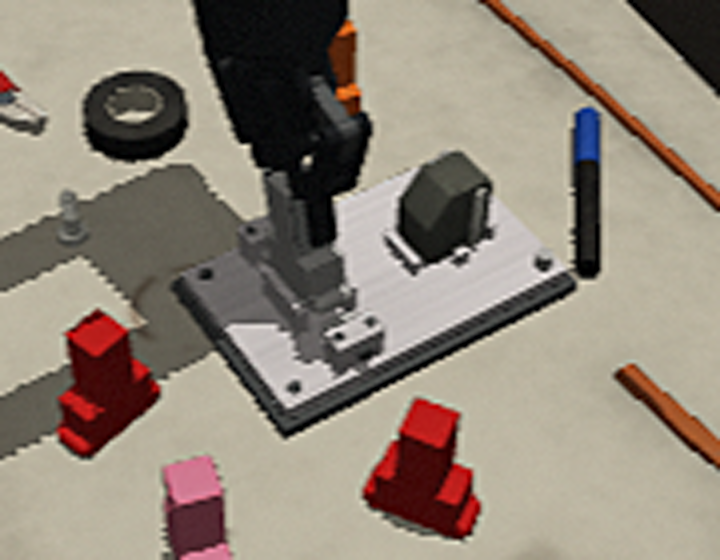

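The block's right end is clearly raised, the nest is flat, and the casting is untouched. Lifting gently first, then levelling.

>>> step_arm(
  motion=[
    [0,0,0.12,0,0,0,10],
    [0,0,0.12,0,0,0,10],
    [0,0,0.16,0,0,0,10],
    [0,0,0,0,0,0,10],
    [0,0,0,0,0,0,10],
  ],
)

```text
clock: 15.55
tool_pos: [0.5189, 0.056, 0.079]
ee_rot: [[0.993, 0.119, 0.027], [0.122, -0.969, -0.216], [0.0, 0.218, -0.976]]
ft_force: [-0.2, -0.3, -2.5]
gripper_width: 0.0233
finger_force: 61.2
```

```bash
python3 m4.py
```

```text
tilt -0.22 tcp [-0.95  7.2  60.99] L [23.6 22. ] R [-25.2  32.9] f [-0.2 -0.3 -2.5] m [ 0.2  -0.02 -0.08] w 0.023303590998635403 15.55
```

>>> step_arm(
  motion=[
    [0.017,-0.066,0.155,0.0546,0.0067,0,10],
    [0.017,-0.066,0.155,0.0546,0.0067,0,10],
    [0.017,-0.066,0.155,0.0546,0.0067,0,10],
    [0.017,-0.066,0.155,0.0546,0.0067,0,10],
    [0,0,0,0,0,0,10],
    [0,0,0,0,0,0,10],
    [0,0,0,0,0,0,10],
    [0,0,0,0,0,0,10],
    [0,0,0,0,0,0,10],
  ],
)

```text
clock: 16.45
tool_pos: [0.5205, 0.0498, 0.0941]
ee_rot: [[0.992, 0.123, -0.0], [0.123, -0.992, -0.001], [-0.0, 0.0, -1.0]]
ft_force: [0.1, -0.1, -2.2]
gripper_width: 0.0232
finger_force: 61.3
```

```bash
python3 m4.py
python3 - <<'E'
from h import *
from plant import get_image
d=get_image("scene");P=cloud(d);a=np.radians(7);nx=np.array([np.cos(a),np.sin(a),0]);B=np.array([nx,[-nx[1],nx[0],0],[0,0,1]])
E={"end":d,"start":dict(np.load("scene0.npz")),"s1":dict(np.load("s1.npz"))}
for n,e in E.items():
    N=(cloud(e)-[.61,.06,.018])@B.T*1e3
    for w,(x0,x1,y0,y1,z0,z1) in dict(cast=(-12,30,-22,22,44,56),plate=(-25,48,-56,56,-6,6)).items():
        q=N[(N[...,0]>x0)&(N[...,0]<x1)&(N[...,1]>y0)&(N[...,1]<y1)&(N[...,2]>z0)&(N[...,2]<z1)]
        print(n,w,len(q),np.median(q,0).round(1) if len(q) else '')
E
```

```text
tilt -0.0 tcp [-0.15  0.79 76.14] L [25.3 41.6] R [-24.7  41.7] f [ 0.1 -0.1 -2.2] m [ 0.01  0.05 -0.04] w 0.023171849290317164 16.45
end cast 147 [ 2.8  0.9 48.2]
end plate 582 [  5.7 -27.   -0.7]
start cast 0 
start plate 989 [ 9.2 -5.2 -0.8]
s1 cast 150 [ 3.   0.4 48.1]
s1 plate 498 [ 12.5 -32.3  -0.9]
```

The block is 42 mm above the slot floor, upright and gripped. The nest is down and the casting is where it was. Handing in.

```bash
python3 -c "
from plant import *
print(close_job())"
```

```text
the job is handed in; nothing more can be done
None
```

I handed the job in at about 16.5 s. By my measurements the casting is seated and released, and the block was rocked left end first, then right. The gripper holds it upright about 42 mm above its slot floor with the nest down; the hand-in gave no verdict.

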